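Zero a coffee grinder's adjustment collar, back it off three clicks and lock it

TASK

The coffee grinder on the worktop needs its grind setting done afresh, with its hopper off. Push the post on the adjustment collar clockwise (seen from above) until the burrs touch and the collar stops hard, without forcing it, then back it off counter-clockwise by exactly three clicks. Finally push the lock slide's tab fully in towards the collar, so that its prong locks the collar there, let go, and leave the things around the grinder where they are; mind the extractor hood above.

Things in the scene. Friction and masses are not known exactly. Their poses are not given: they have to be found in the camera images.
- grinder: Grey coffee grinder, hopper off, fixed to the worktop: round waisted body, foot 142 mm, flat top deck 164 mm across and 90 mm above the worktop. Origin on its vertical axis at the worktop, z up; the -x side with the black chute roughly faces the robot. Angles below are from its x axis, counter-clockwise from above. On the deck: collar on the axis, steel click plunger at -30 deg, lock at 60 deg.
- collar (a joint): Turn of the ribbed aluminium collar (97 mm across, top at 107 mm; open steel throat tube in its middle 60 mm across, top at 130 mm), rad. 0 = burrs touch, hard stop; grows counter-clockwise from above to 2.2. A spring plunger between the ribs makes it jump to multiples of 0.262 (one click); three clicks = 0.785. 3 to 5 N on the post carries it over a click; over 40 N is forcing it.
- lug (a point): Middle of the free part of the collar's black upright post, 11 mm across, 72 mm from the axis, at the end of a flat steel radial arm 14 mm wide. This point is 134 mm above the worktop, the arm's top 114 mm, the post's top 150 mm. At collar 0 the post stands in the direction 150 deg from the grinder's x axis, at collar q in the direction 150 deg + q.
- lock (a joint): Travel of the lock slide on the deck, m: 0 = drawn out, 0.012 = fully home. It slides level towards the collar's axis, along the line at 60 deg from the grinder's x axis; about 1.5 N of friction holds it where it is left. Home, its prong stands between two ribs and blocks the collar; it goes in only when the collar rests on a click.
- lock_tab (a point): Middle of the free part of the lock slide's upright black thumb tab: 24 mm wide, 6 mm thick in the direction of sliding, 72 mm from the collar's axis when drawn out, 60 mm when home. This point is 118 mm, the tab's top 127 mm and its foot 91 mm above the worktop. Push its outer face inwards. (Extractor hood overhead: underside 0.73 m up, from world x = 0.58, y -0.25 to 0.62.)
- tin: Bystander: low round food tin, 86 mm across, 40 mm high; origin under its centre.
- jug: Bystander: small steel milk jug, 57 x 74 x 65 mm high; origin under its middle.

How it is judged:
By the outcome, as a careful person would: the job done as asked, in the order asked, and still so for the second after the job is handed in, with the robot touching nothing.
It also fails if it takes over 72 s, if anything falls off the work surface, if the arm or the gripper's body presses on something with over 40 N, if the wrist force passes 120 N, or if a joint passes its speed limit or range.

ROBOT

A 7-joint arm with a two-finger parallel gripper is mounted at the origin on a cart in front of the work surface, level with it; the furniture and walls round the work are solid. World frame = base frame: x ahead of the robot, y to its left, z up, the work surface at z = 0. Lengths are in m, angles in degrees, forces in N, time in s.
With the tool pointing down it reaches from about 0.4 to 0.85 m from the base axis. Payload 6.9 kg.
Tool frame: the origin (TCP) lies between the finger pads; the fingertips stand 8 mm ahead of it and the grasp point (between the pads) lies 11 mm behind it; z points along the fingers, y is the line along which they close (so a half turn about z gives the same grasp; the last joint's range is limited). The gripper opens to 85 mm and grips with 20 to 120 N. Pads are 22 mm wide; open, the fingers measure 114 mm over their backs; the gripper's body (76 mm by 85 mm) begins 54 mm behind the grasp point. The pads swing forward as they close: fully open they stand 13 mm farther back than shut.
Start: joints at [72.049, 29.078, -13.613, 85.955, 7.202, 65.827, -8.869], TCP at [0.254, -0.571, 0.239] pointing down, gripper open.
Joint ranges: [-176.47, 176.47], [-13.61, 117.27], [-81.72, 77.17], [0.22, 143.17], [-87.28, 267.28], [10, 112.55], [-165.47, 165.47]. Speed limits (degrees/s): [136.94, 136.94, 180, 180, 180, 180, 180].

INTERFACE

Orientations are given as [roll, pitch, yaw] about the fixed x, y, z axes, in that order (R = Rz(yaw) Ry(pitch) Rx(roll)).
In Python, from station import env, camera gives the robot as it stands. Calls block until the motion is done:
- env.reach(position, orientation): joint-space move of the TCP to a pose.
- env.move_linear(position, orientation=None, rate=0.15): straight line of the TCP; orientation=None keeps the orientation; rate is the mean speed in m/s.
- env.goto_joints(angles): joint-space move.
- env.set_gripper(opening, effort=None): finger opening in m; effort is the grip in N (None keeps the last); returns when the fingers have stopped.
- env.pause(seconds).
- env.inverse_kinematics(position, orientation): joint angles nearest the present ones, or None.
- env.read_state(): the state.
- camera(name): name is "scene" or "side" or "wrist"; returns a dict with "img" (400x640x3 uint8, blue, green, red), "z_map" (400x640 float32, m along the optical axis (not along the pixel's ray), 0 where there is no reading), "mtx" (3x3 intrinsics, pixels), "k1" (the pictures are not rectified: a ray, as slopes to the right and down, at radius r is drawn at 1 + k1 r^2 times it, then the intrinsics apply), "extrinsics" (4x4, takes a point from world to camera coordinates). Camera axes: x right, y up, looking along -z (the intrinsics and any distortion apply to the point x, -y, -z); pixel columns grow to the right and rows downward; lengths in m; the calibration is good to about 2 mm. A picture is of the moment at which its call begins.
A pose or a line that the arm cannot do raises env.IKError and nothing moves.
- env.finish_job(): hands the job in; it is judged then, once.
The state is a dict: "time": time; "joints": joint angles; "dq": joint speeds; "tau": joint torques, N m; "tool_pos": TCP position; "orientation": TCP orientation; "contact_force": force on the tool from outside, world axes, zero at the start; "torque": the same for the moment, N m; "grip_width": finger opening in m; "finger_force": force on a finger pad.
Only numpy, scipy, OpenCV 4.12 (cv2) and the standard library are available. Lean on these libraries where they do the work, as an engineer would, in place of code of your own. Each camera call takes 0.05 s, during which the arm holds its last target. There are 200 camera calls.

## Working session

There is one attempt and no reset: what is moved stays moved. The work goes in short steps, each a Python script; the robot and the scene stay as the last script left them, time stands still between calls to the robot, and variables do not carry over. Pictures are saved under pics/ and viewed, at most 10 in all, crops included, and the job is handed in when it is done.

```bash
ls; mkdir -p pics
cat > h.py <<'E'
import numpy as np, cv2
from station import env, camera
def world(c, u, v, z=None):
    """pixel -> world; by depth map, or on plane of height z"""
    K=c["mtx"]; E=np.array(c["extrinsics"]); R=E[:3,:3]; t=E[:3,3]
    a=np.array([(u-K[0][2])/K[0][0],(v-K[1][2])/K[1][1]]); s=a.copy()
    for _ in range(20): s=a/(1+c["k1"]*(s@s))
    d=np.array([s[0],-s[1],-1.0])
    o=-R.T@t; w=R.T@d
    if z is None: k=c["z_map"][int(round(v)),int(round(u))]
    else: k=(z-o[2])/w[2]
    return o+k*w
def proj(c,p):
    K=c["mtx"];E=np.array(c["extrinsics"]);q=E[:3,:3]@np.array(p)+E[:3,3]
    s=np.array([q[0],-q[1]])/-q[2]; s=s*(1+c["k1"]*(s@s))
    return s[0]*K[0][0]+K[0][2], s[1]*K[1][1]+K[1][2]
def cloud(c):
    K=np.array(c["mtx"],float)
    v,u=np.nonzero(c["z_map"]>0)
    # OpenCV distortion model matches the (k1) convention
    s=cv2.undistortPoints(np.stack([u,v],1).astype(np.float64)[:,None],K,np.array([c["k1"],0,0,0.]))[:,0]
    k=c["z_map"][v,u][:,None]
    E=np.array(c["extrinsics"])
    P=np.concatenate([s[:,:1],-s[:,1:],-np.ones_like(k)],1)*k
    return (P-E[:3,3])@E[:3,:3],u,v
E
python3 - <<'E'
from h import *
for n in ("scene","side"):
    c=camera(n); cv2.imwrite(f"pics/{n}0.png",c["img"])
    E=np.array(c["extrinsics"]); print(n,-E[:3,:3].T@E[:3,3],c["k1"],c["mtx"][0][0])
print(env.read_state())
E
```

```text
pics
scene [0.08214741 0.04769629 0.70136887] -0.02593669141151791 429.9169325680089
side [ 0.53308655 -0.86758991  0.66394266] 0.033678281733892174 390.4227008040084
{'time': 0.1, 'joints': array([ 72.04777481,  29.11996354, -13.61008526,  86.00292697,
         7.20183428,  65.82605184,  -8.86930936]), 'dq': array([-0.07336241, -0.16260244,  0.09459492, -0.16327449, -0.11566764,
       -0.07039315,  0.00169217]), 'tau': array([-4.25641207e-03, -6.21835470e+01, -2.19473653e+00, -2.50207633e+01,
        1.24518480e-02,  7.65704142e-03, -3.39478572e-05]), 'tool_pos': array([ 0.25394419, -0.57061148,  0.23852545]), 'orientation': array([-1.79909812e+02,  1.11999385e-03,  2.39980537e+01]), 'contact_force': array([-0.14186542,  0.61963342,  0.99432226]), 'torque': array([-0.01167211,  0.02889343,  0.02779061]), 'finger_force': 0.0, 'grip_width': 0.08529802415640363}
```

View pics/scene0.png

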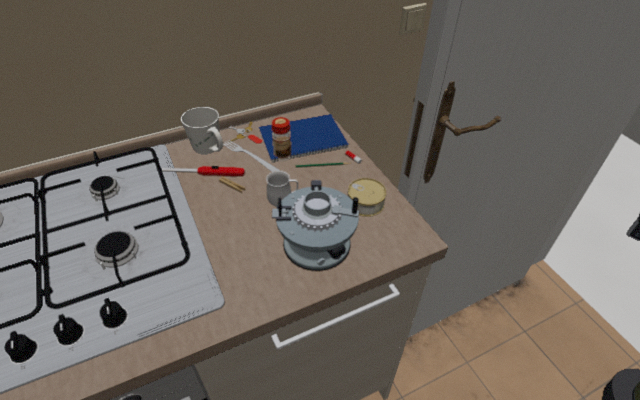

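View pics/side0.png

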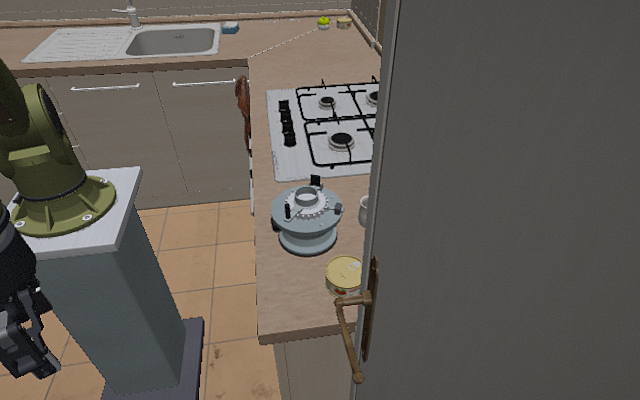

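The scene view has the grinder at about (317,215), the jug behind it at (278,187) and the tin at (367,195). The side view has the grinder at (307,213). I'll fit the axis from depth and enlarge both views.

Run:
```python
from h import *
from scipy.optimize import least_squares
ims=[]
for n,(u0,v0) in (("scene",(262,165)),("side",(252,160))):
    c=camera(n)
    ims.append(cv2.resize(c["img"][v0:v0+100,u0:u0+130 if n=="scene" else u0+130],None,fx=6,fy=6,interpolation=cv2.INTER_CUBIC)[:, :780])
    P,u,v=cloud(c)
    m=(u>u0)&(u<u0+130)&(v>v0)&(v<v0+110)
    print(n,"hist z",[(round(a,3),k) for a,k in zip(np.arange(0,.16,.005),np.histogram(P[m][:,2],np.arange(0,.165,.005))[0])])
    c0=world(c,*( (317,195) if n=="scene" else (307,192)),0.13); print("tube guess",c0)
    near=m&(np.hypot(P[:,0]-c0[0],P[:,1]-c0[1])<.11)
    D=P[near&(abs(P[:,2]-.09)<.003)]
    # outer edge of deck: per-angle max radius
    ctr=c0[:2]
    for _ in range(5):
        a=np.arctan2(D[:,1]-ctr[1],D[:,0]-ctr[0]);r=np.hypot(*(D[:,:2]-ctr).T)
        E=np.array([D[i][:2] for b in range(36) for s in [np.nonzero((a//(np.pi/18)+18).astype(int)==b)[0]] if len(s)>2 for i in [s[np.argmax(r[s])]] if r[i]>.07])
        f=least_squares(lambda p:np.hypot(E[:,0]-p[0],E[:,1]-p[1])-p[2],[*ctr,.082],loss="soft_l1",f_scale=.001); ctr=f.x[:2]
    print("deck circle",f.x,len(E),"deck z",np.median(D[:,2]))
    H=P[near&(P[:,2]>.118)]; 
    print("posts/high:"); 
    r=np.hypot(*(H[:,:2]-ctr).T);a=np.degrees(np.arctan2(*(H[:,:2]-ctr).T[::-1]))
    for x in sorted(zip(a[r>.045].round(),r[r>.045].round(3),H[r>.045][:,2].round(3))): print(*x,end="; ")
    print()
    for (nm,g) in (("tin",(367,190)),("jug",(278,180))) if n=="scene" else ():
        print(nm,world(c,*g))
cv2.imwrite("pics/z1.png",ims[0]);cv2.imwrite("pics/z2.png",ims[1])
```

```text
scene hist z [(np.float64(0.0), np.int64(1869)), (np.float64(0.005), np.int64(145)), (np.float64(0.01), np.int64(258)), (np.float64(0.015), np.int64(245)), (np.float64(0.02), np.int64(194)), (np.float64(0.025), np.int64(197)), (np.float64(0.03), np.int64(389)), (np.float64(0.035), np.int64(761)), (np.float64(0.04), np.int64(141)), (np.float64(0.045), np.int64(82)), (np.float64(0.05), np.int64(116)), (np.float64(0.055), np.int64(102)), (np.float64(0.06), np.int64(138)), (np.float64(0.065), np.int64(45)), (np.float64(0.07), np.int64(17)), (np.float64(0.075), np.int64(92)), (np.float64(0.08), np.int64(101)), (np.float64(0.085), np.int64(1559)), (np.float64(0.09), np.int64(656)), (np.float64(0.095), np.int64(269)), (np.float64(0.1), np.int64(259)), (np.float64(0.105), np.int64(712)), (np.float64(0.11), np.int64(264)), (np.float64(0.115), np.int64(137)), (np.float64(0.12), np.int64(122)), (np.float64(0.125), np.int64(158)), (np.float64(0.13), np.int64(28)), (np.float64(0.135), np.int64(11)), (np.float64(0.14), np.int64(11)), (np.float64(0.145), np.int64(23)), (np.float64(0.15), np.int64(3
[... 5471 characters left out ...]
0.072 0.128; 57.0 0.073 0.124; 58.0 0.069 0.124; 58.0 0.069 0.126; 59.0 0.071 0.119; 59.0 0.072 0.127; 60.0 0.068 0.121; 61.0 0.07 0.122; 61.0 0.071 0.124; 61.0 0.072 0.126; 62.0 0.069 0.125; 62.0 0.07 0.122; 62.0 0.076 0.126; 63.0 0.071 0.127; 63.0 0.074 0.127; 64.0 0.068 0.12; 64.0 0.069 0.127; 65.0 0.071 0.12; 65.0 0.071 0.123; 66.0 0.069 0.121; 66.0 0.07 0.127; 66.0 0.075 0.126; 67.0 0.07 0.123; 67.0 0.073 0.127; 68.0 0.068 0.121; 68.0 0.069 0.126; 68.0 0.07 0.123; 69.0 0.071 0.128; 70.0 0.068 0.124; 70.0 0.069 0.126; 70.0 0.07 0.12; 72.0 0.069 0.12; 72.0 0.07 0.123; 72.0 0.07 0.125; 72.0 0.07 0.128; 73.0 0.077 0.126; 74.0 0.069 0.123; 74.0 0.069 0.126; 74.0 0.07 0.119; 74.0 0.071 0.128;
```

View pics/z1.png

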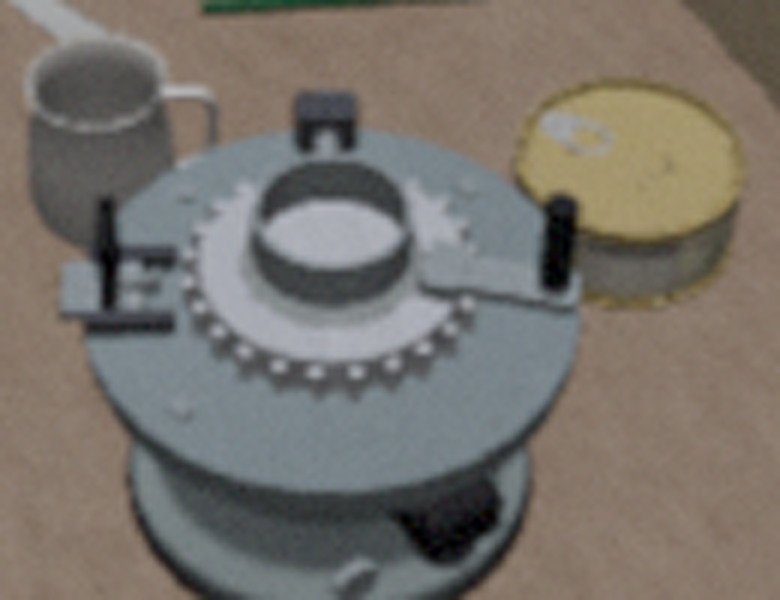

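View pics/z2.png

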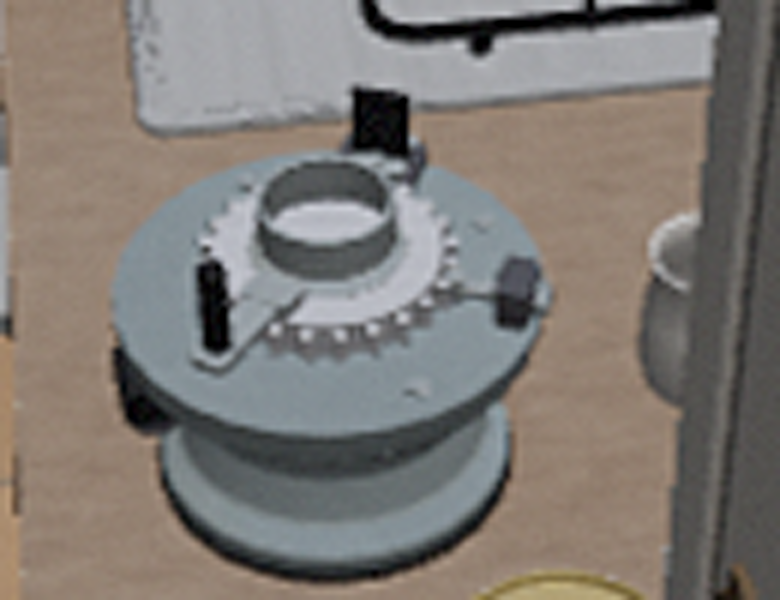

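The two views agree: axis at (0.598, -0.2055), deck z 0.09, radius 0.081. The tab is at about 65.5° world, so grinder yaw is about 5.5°. The post is at about -129.5°, which is 5 clicks and fits the grid. Next I'll check the IK along the push arc and close the gripper.

```bash
cat >> h.py <<'E'
C=np.array([.598,-.2055]); YAW=5.5
def on(theta, r, z): t=np.radians(theta); return [C[0]+r*np.cos(t), C[1]+r*np.sin(t), z]
def rpy(yaw): return [180,0,(yaw+180)%360-180]
def F(): return np.mean([env.read_state()["contact_force"]],0)
E
python3 - <<'E'
from h import *
for off in (-90,90):
  for th in (252,230,200,170,140): print(off,th,env.inverse_kinematics(on(th,.072,.13),rpy(th+off)))
  for r in (.1,.07):
    for k in (0,180,90,-90): print("lock",k,env.inverse_kinematics(on(65.5,r,.118),rpy(65.5+k)))
c=camera("scene");P,u,v=cloud(c)
d=P[:,:2]-C; r=np.hypot(*d.T); a=np.degrees(np.arctan2(d[:,1],d[:,0]))
for r0 in np.arange(.05,.1,.004):
    m=(abs(a-65.5)<12)&(abs(r-r0)<.002); print(round(r0,3),P[m][:,2].round(3).max() if m.any() else None,end="; ")
env.set_gripper(0.0,20)
print(env.read_state()["grip_width"])
E
```

```text
-90 252 [ 49.6365169   41.9705972  -47.07705922  91.90948507  33.93125339
  61.31797993  65.10120496]
-90 230 [ 47.87145063  38.32403891 -41.96303593  96.39798517  29.65549196
  56.93105642  45.41131642]
-90 200 [ 43.21868391  34.22029978 -35.30251119 101.4582907   24.31657031
  52.11499421  17.3605747 ]
-90 170 [ 37.58950904  32.0720695  -30.89636028 104.04219485  20.96721681
  49.63706208 -13.23669222]
-90 140 [ 30.68551582  31.6140071  -25.9491401  103.41929986  17.69448624
  48.99591726 -43.64704772]
lock 0 [ 25.142055    39.51735021 -29.8156724   90.74395942  22.48976259
  55.8021188  -36.30655802]
lock 180 [ 42.51850356  53.37777115 -70.27247846  90.50802222  51.81846875
  73.96708954 119.67806441]
lock 90 [ 34.15752512  43.93757646 -47.68526252  90.61687321  35.66262083
  61.65082563  42.49866058]
lock -90 [  11.34180861   37.12466563   -5.68583088   90.94861476    4.34347466
   52.14249245 -110.36583967]
lock 0 [ 27.05900202  38.72498634 -28.31478408  91.89298612  21.28770378
  54.81591435 -32.89323152]
lock 180 [ 45.47927017  52.90240026 -70.2708879   91.64506353  51.5939812
[... 1100 characters left out ...]
11.34180861   37.12466563   -5.68583088   90.94861476    4.34347466
   52.14249245 -110.36583967]
lock 0 [ 27.05900202  38.72498634 -28.31478408  91.89298612  21.28770378
  54.81591435 -32.89323152]
lock 180 [ 45.47927017  52.90240026 -70.2708879   91.64506353  51.59398123
  73.35406071 121.84657989]
lock 90 [ 36.61303551  43.14434641 -46.83883808  91.7592631   34.90394846
  60.66197391  45.35572515]
lock -90 [  13.72412693   36.58970785   -5.31603686   92.08907731    4.04605722
   51.50901521 -107.56940022]
0.05 0.104; 0.054 0.095; 0.058 0.103; 0.062 0.101; 0.066 0.1; 0.07 0.128; 0.074 0.128; 0.078 0.098; 0.082 0.099; 0.086 0.099; 0.09 0.001; 0.094 0.001; 0.098 0.003; -3.224934139667668e-05
```

Run:
```python
from h import *
T=lambda: env.read_state()["time"]
t0=T()
th=254
env.reach(on(th,.072,.20),rpy(th-90)); print(T())
env.move_linear(on(th,.072,.131),rate=.1); print(T())
env.pause(.2); f0=F(); print("f0",f0)
c=camera("scene"); cv2.imwrite("pics/s1.png",cv2.resize(c["img"][120:280,220:420],None,fx=4,fy=3.75)) 
log=[]
while th>150:
    th-= 2 if th>178 else .6
    env.move_linear(on(th,.072,.131),rpy(th-90),rate=.03)
    f=F()-f0; t=np.radians(th); tan=f@[-np.sin(t),np.cos(t),0]
    s=env.read_state(); p=s["tool_pos"][:2]-C
    log.append((round(th,1),round(np.degrees(np.arctan2(p[1],p[0]))%360,1),round(tan,1),round(f@[np.cos(t),np.sin(t),0],1)))
    if tan>(9 if th>178 else 8): break
print(log,T())
```

```text
2.6333
3.475
f0 [-0.28191038  0.23060809 -0.15347931]
[(252, np.float64(252.0), np.float64(-0.4), np.float64(0.6)), (250, np.float64(250.0), np.float64(0.1), np.float64(-0.6)), (248, np.float64(248.1), np.float64(0.7), np.float64(-0.0)), (246, np.float64(246.1), np.float64(0.6), np.float64(-0.5)), (244, np.float64(244.3), np.float64(2.2), np.float64(0.8)), (242, np.float64(242.1), np.float64(1.5), np.float64(-1.1)), (240, np.float64(239.8), np.float64(0.5), np.float64(-0.2)), (238, np.float64(237.8), np.float64(0.9), np.float64(0.5)), (236, np.float64(235.9), np.float64(0.1), np.float64(-1.0)), (234, np.float64(234.0), np.float64(0.2), np.float64(-0.2)), (232, np.float64(232.0), np.float64(-0.1), np.float64(0.1)), (230, np.float64(230.1), np.float64(1.2), np.float64(1.0)), (228, np.float64(228.3), np.float64(1.5), np.float64(-0.1)), (226, np.float64(225.9), np.float64(1.8), np.float64(-0.5)), (224, np.float64(223.7), np.float64(0.4), np.float64(0.6)), (222, np.float64(221.8), np.float64(0.5), np.float64(-0.9)), (220, np.float64(219.9), np.float64(0.7), np.float64(-0.5)), (218, np.flo
[... 1757 characters left out ...]
.1)), (172.6, np.float64(172.6), np.float64(0.1), np.float64(-0.3)), (172.0, np.float64(172.0), np.float64(0.5), np.float64(-1.0)), (171.4, np.float64(171.3), np.float64(0.3), np.float64(0.3)), (170.8, np.float64(170.7), np.float64(0.6), np.float64(-0.0)), (170.2, np.float64(170.1), np.float64(1.9), np.float64(-0.2)), (169.6, np.float64(169.5), np.float64(1.0), np.float64(-0.1)), (169.0, np.float64(169.1), np.float64(0.1), np.float64(-0.3)), (168.4, np.float64(168.9), np.float64(2.5), np.float64(0.4)), (167.8, np.float64(168.8), np.float64(5.6), np.float64(0.3)), (167.2, np.float64(168.7), np.float64(7.6), np.float64(0.5)), (166.6, np.float64(168.7), np.float64(8.7), np.float64(0.5))] 17.975
```

View pics/s1.png

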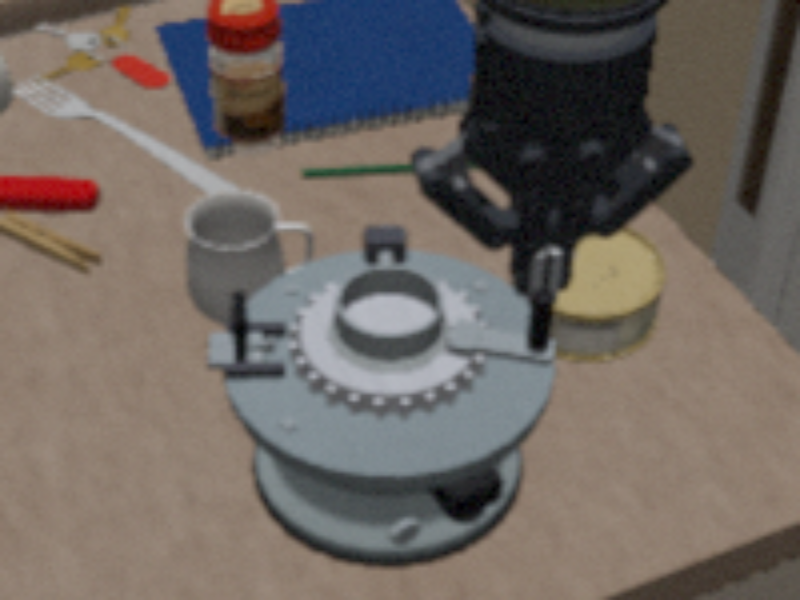

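The collar met a hard stop with the tool at 168.7°, which puts the post at 155.6° (expected 155.5°). Five click humps were felt on the way, and the picture showed the post clear beside the fist at about (540,320). Next I'll back off three clicks from the other side.

Run:
```python
from h import *
T=lambda: env.read_state()["time"]
env.move_linear(on(172,.072,.131),rpy(172-90),rate=.05)
env.move_linear(on(172,.072,.19),rate=.15)
th=136
env.reach(on(th,.072,.19),rpy(th-90))
env.move_linear(on(th,.072,.131),rate=.12)
env.pause(.1); f0=F(); print(T(),f0)
log=[]
while th<184:
    th+=1.5 if th>140.5 else 1
    th=min(th,184)
    env.move_linear(on(th,.072,.131),rpy(th-90),rate=.03)
    f=F()-f0; t=np.radians(th); tan=f@[-np.sin(t),np.cos(t),0]
    log.append((round(th,1),float(round(tan,1))))
    if abs(tan)>12: print("STOP");break
print(log,T())
env.move_linear(on(178,.072,.131),rpy(178-90),rate=.05)
env.move_linear(on(178,.072,.19),rate=.15)
env.reach(on(65.5,.125,.19),rpy(65.5))
print(T())
c=camera("scene"); cv2.imwrite("pics/s2.png",cv2.resize(c["img"][165:265,252:382],None,fx=6,fy=6,interpolation=2))
for n in ("scene","side"):
    P,u,v=cloud(camera(n)); d=P[:,:2]-C;r=np.hypot(*d.T);a=np.degrees(np.arctan2(d[:,1],d[:,0]))%360
    m=(P[:,2]>.12)&(P[:,2]<.153)&(r>.062)&(r<.082)&(a>90); print(n,np.percentile(a[m],[5,50,95]),m.sum(),(np.percentile(a[m],[5,50,95]).mean()-155.6)/15)
```

```text
20.1833 [-0.29603386  0.03526092  0.18039563]
[(137, -0.0), (138, 0.1), (139, -0.3), (140, -0.1), (141, 0.8), (142.5, -0.4), (144.0, -1.6), (145.5, -1.4), (147.0, -0.9), (148.5, -0.4), (150.0, -0.1), (151.5, -0.3), (153.0, -0.3), (154.5, -0.2), (156.0, 0.1), (157.5, -0.2), (159.0, -1.1), (160.5, -2.5), (162.0, -0.3), (163.5, 0.5), (165.0, -1.1), (166.5, 0.9), (168.0, 0.7), (169.5, 0.4), (171.0, 1.0), (172.5, -1.4), (174.0, -1.8), (175.5, -1.8), (177.0, -1.2), (178.5, -0.6), (180.0, 0.3), (181.5, -0.3), (183.0, 1.2), (184, -0.3)] 28.6833
30.2333Traceback (most recent call last):
  File "<stdin>", line 25, in <module>
    return _quantile_unchecked(
        a, q, axis, out, overwrite_input, method, keepdims, weights)
    return _ureduce(a,
                    func=_quantile_ureduce_func,
    ...<5 lines>...
                    overwrite_input=overwrite_input,
                    method=method)
    r = func(a, **kwargs)
    result = _quantile(arr,
                       quantiles=q,
    ...<2 lines>...
                       out=out,
                       weights=wgt)
    slices_having_nans = np.isnan(arr[-1, ...])
                                  ~~~^^^^^^^^^
IndexError: index -1 is out of bounds for axis 0 with size 0
```

View pics/s2.png

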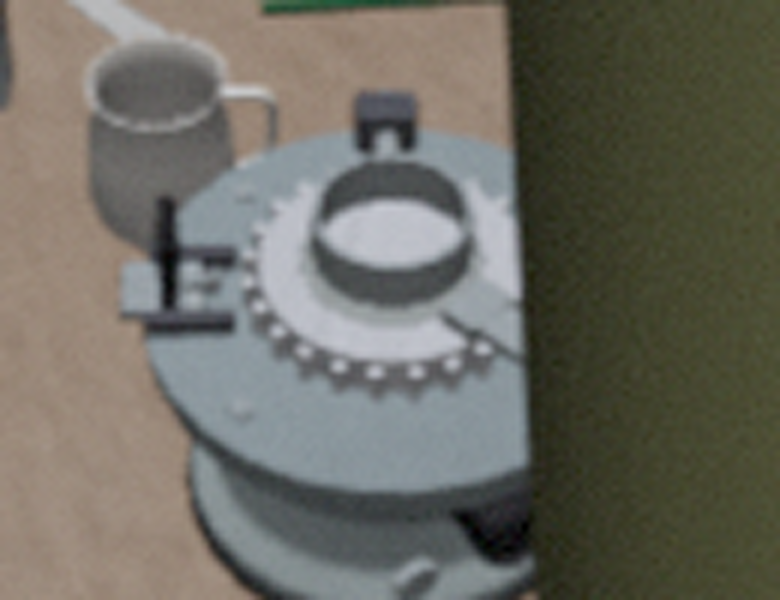

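The arm hides the post in this scene view. The tab is in the clear at (165,250). I'll measure the post with the side camera.

Run:
```python
from h import *
s=env.read_state();print(s["time"],s["tool_pos"],s["orientation"])
c=camera("side")
P,u,v=cloud(c); d=P[:,:2]-C;r=np.hypot(*d.T);a=np.degrees(np.arctan2(d[:,1],d[:,0]))%360
m=(P[:,2]>.12)&(P[:,2]<.153)&(r>.062)&(r<.082)&(a>90)&(a<350)
if m.any(): q=np.percentile(a[m],[5,50,95]);print(q,m.sum(),(q.mean()-155.6)/15)
for k in (2,3,4): print(k,proj(c,on(155.6+15*k,.072,.15)),proj(c,on(155.6+15*k,.072,.118)))
cv2.imwrite("pics/d1.png",cv2.resize(c["img"][140:260,240:380],None,fx=5,fy=5,interpolation=2))
```

```text
30.3333 [ 0.64882682 -0.09350647  0.18907991] [-1.79919911e+02  1.02348102e-01  6.54301037e+01]
[198.67609867 203.79609195 205.67521745] 67 3.141053512705173
2 (np.float64(271.99751414289403), np.float64(190.9285215487814)) (np.float64(273.2929552559826), np.float64(202.49268363715464))
3 (np.float64(274.56925088882906), np.float64(196.14189353901048)) (np.float64(275.81963493956516), np.float64(207.75919685966917))
4 (np.float64(279.4124975843084), np.float64(200.76216498254288)) (np.float64(280.5564467448193), np.float64(212.42339466775678))
```

View pics/d1.png

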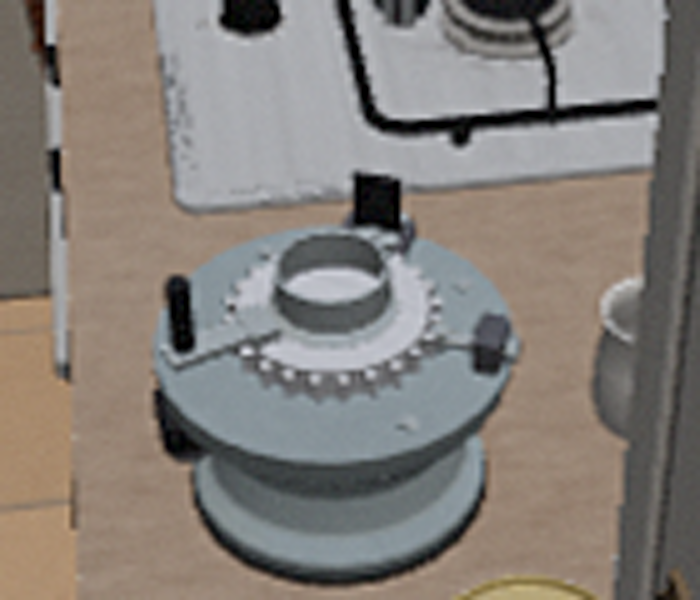

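Post top is at crop (178,281), i.e. pixel (275.6,196.2). The three-click prediction was (274.6,196.1), so it sits at 3 clicks. The gripper, though, is not where I expect it in the picture, so I'll check before going on.

Run:
```python
from h import *
a=camera("scene");b=camera("side");s=env.read_state();p=s["tool_pos"]
print(s["joints"],proj(a,p),proj(b,p))
cv2.imwrite("pics/full.png",np.vstack([cv2.resize(a["img"],(480,300)),cv2.resize(b["img"],(480,300))]))
```

```text
[ 19.54532686  35.01309891 -23.59012684  84.83228417  14.93539895
  63.29145677 -31.58677819] (np.float64(247.96867540622728), np.float64(176.4767430127693)) (np.float64(320.7595115447393), np.float64(140.38640952576966))
```

View pics/full.png

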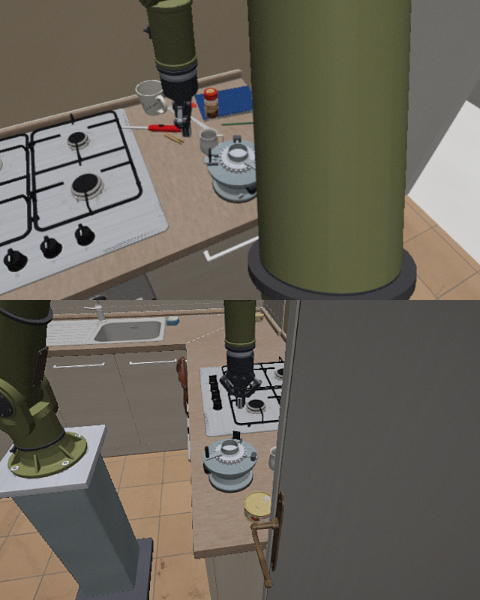

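The gripper is just above the crop at (248,176), so the position is consistent. Next I'll push the lock home.

Run:
```python
from h import *
T=lambda: env.read_state()["time"]
th=65.5;t=np.radians(th)
env.move_linear(on(th,.105,.19),rate=.1)
env.move_linear(on(th,.105,.119),rate=.1); env.pause(.1); f0=F(); print(T(),f0)
r=.092; env.move_linear(on(th,r,.119),rate=.05); log=[]
while r>.066:
    r-=.001
    env.move_linear(on(th,r,.119),rate=.02)
    s=env.read_state(); f=s["contact_force"]-f0; rad=f@[np.cos(t),np.sin(t),0]
    log.append((round(r,4),round(float(np.hypot(*(s["tool_pos"][:2]-C))),4),round(float(rad),1)))
    if rad>9: break
print(log,T())
```

```text
31.7917 [ 0.16143845  0.20592834 -0.44602087]
[(0.091, 0.0912, 0.2), (0.09, 0.09, -0.3), (0.089, 0.0889, -0.4), (0.088, 0.0878, -0.9), (0.087, 0.0869, -0.2), (0.086, 0.086, -0.4), (0.085, 0.0852, 0.5), (0.084, 0.0841, 0.9), (0.083, 0.0829, 0.4), (0.082, 0.0818, 0.3), (0.081, 0.0808, 1.6), (0.08, 0.0799, 0.8), (0.079, 0.0789, 0.8), (0.078, 0.0778, 0.1), (0.077, 0.0768, 0.9), (0.076, 0.0758, 0.4), (0.075, 0.0748, -0.0), (0.074, 0.0743, 2.8), (0.073, 0.0742, 5.0), (0.072, 0.0741, 6.7), (0.071, 0.0741, 7.9), (0.07, 0.0741, 10.6)] 37.7
```

The slide stopped firmly at r = 0.0741 against an expected 0.074, so the lock is home. I'll retreat and check.

Run:
```python
from h import *
th=65.5
env.move_linear(on(th,.105,.119),rate=.05)
env.move_linear(on(th,.125,.2),rate=.12)
env.reach([.45,.12,.25],rpy(65.5))
env.pause(.3)
c=camera("side"); b=c["img"][140:260,240:380]
cv2.imwrite("pics/e1.png",cv2.resize(b,None,fx=5,fy=5,interpolation=2))
for n in ("side","scene"):
    P,u,v=cloud(camera(n)); d=P[:,:2]-C;r=np.hypot(*d.T);a=np.degrees(np.arctan2(d[:,1],d[:,0]))%360
    m=(P[:,2]>.12)&(P[:,2]<.153)&(r>.062)&(r<.082)&(a>90)&(a<350)
    if m.sum()>5:q=np.percentile(a[m],[5,50,95]);print(n,"post",q,(q.mean()-155.6)/15)
    m=(P[:,2]>.118)&(P[:,2]<.13)&(r>.045)&(r<.09)&(abs(a-65.5)<14)
    if m.any():print(n,"tab r",np.percentile(r[m],[5,50,95]))
print(env.read_state()["time"],env.read_state()["tool_pos"])
```

```text
side post [199.07688484 203.83476899 205.97490973] 3.1574791902092425
side tab r [0.05561162 0.05790211 0.06153966]
40.975 [0.4501688  0.11985756 0.24987885]
```

View pics/e1.png

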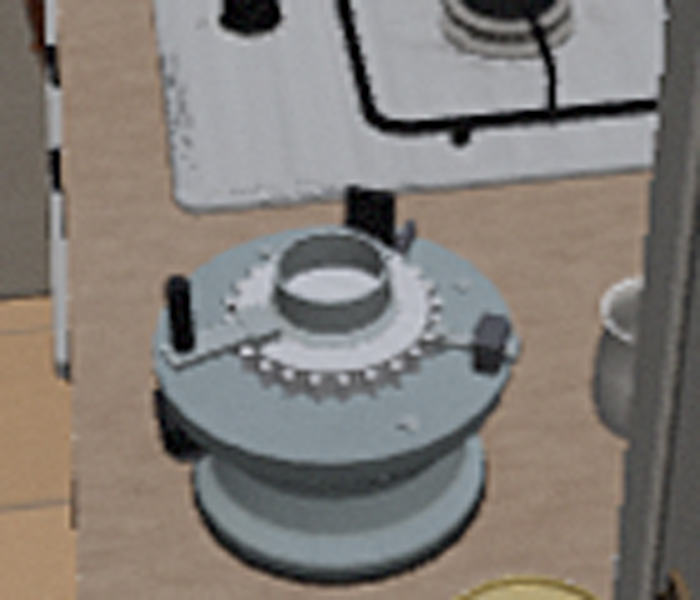

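The post is unchanged at crop (178,281), and the tab has moved in to (370,215). Its radius dropped from about 71 to 58 mm, a full 12 mm of travel. The jug and tin are undisturbed.

```bash
python3 -c "
from station import env
print(env.finish_job())"
```

```text
the job is handed in; nothing more can be done
None
```

The job is handed in: the collar was turned to its hard stop with under 10 N, backed off three clicks and locked with the slide fully home; the arm is clear, the jug and tin looked undisturbed, and it took about 41 s.

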